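# Clear the mat and tip the chopping board down

### The job

Get the chopping board ready for use: with the fingers, first push the red and white kitchen timer along the worktop until it is completely off the dark mat, still upright; then topple the standing wooden board with a push so that it drops flat onto the mat, all of it within the mat's outer edges. Only push: never lift or carry the timer or the board, and leave the glass tumbler and the vinegar bottle where they stand.

Things in the scene. Friction and masses are not known exactly. Their poses are not given: they have to be found in the camera images.
- mat: Dark rubber mat with an orange line just inside its edge, fixed, 230 (own x) x 250 (own y) x 2 mm thick. Origin: centre of its underside, on the worktop; z up. The board stands along its -x edge and has to fall toward the mat's +x. Tumbler and bottle stand off its +y edge; off its -y edge the worktop is clear for at least 90 mm.
- board: Pale wooden chopping board, dark end strips, 28 mm thick (own x), 200 long (y), 150 high (z), 0.35-0.65 kg, loose, on its long narrow edge on the mat. Origin: centre of that edge's face, 2 mm above the worktop. Its x points to the middle of the mat (within 0.1 rad of the mat's x). It tips over once its top is pushed about 28 mm; pushed below a third of its height it may slide.
- board_centre (a point): Centre of the board's block; 77 mm above the worktop while it stands, 16 mm when it lies flat on the mat.
- board_c1 (a point): Corner of the board at mid thickness: own y = -100 mm, z = 0 (the edge it stands on).
- board_c2 (a point): Corner of the board at mid thickness: own y = +100 mm, z = 0 (the edge it stands on).
- board_c3 (a point): Corner of the board at mid thickness: own y = -100 mm, z = +150 mm (the top edge).
- board_c4 (a point): Corner of the board at mid thickness: own y = +100 mm, z = +150 mm (the top edge).
- timer: Red and white round kitchen timer, 66 mm across at the foot, 60 mm at the dial, 43 mm high, 0.09 to 0.14 kg, loose, standing on the mat where the board has to fall. Origin: centre of its underside; z up. Its dial does not turn here. It slides when pushed below half its height.
- tumbler: Clear glass tumbler of water, 81 mm across, 92 mm high, loose, not to be disturbed. Origin: centre of its underside; z up.
- bottle: Vinegar bottle, clear with a green cap, 60 mm across, 245 mm high, loose, not to be disturbed. Origin: centre of its underside; z up.
Things that resemble listed ones, but are neither listed nor needed, are in the scene too. There is more than one size of the timer; the one meant has the size given above.

How it is judged:
On the way, in this order (a step that is already met when the one before it is completed fails the run):
1. the timer is off the mat and upright while the board still stands ((x of timer in the frame of mat above 0.147 m or x of timer in the frame of mat below -0.147 m or y of timer in the frame of mat above 0.157 m or y of timer in the frame of mat below -0.157 m) and angle between timer's own z axis and vertical below 0.15 rad and height (world z) of timer between -0.02 and 0.02 m and angle between board's own z axis and vertical below 0.1 rad), for 0.2 s.
2. the board lies flat on the mat (angle between the x axis of board and the z axis of mat, either way round below 0.06 rad and linear speed of board below 0.02 m/s and x of board_c1 in the frame of mat between -0.116 and 0.116 m and y of board_c1 in the frame of mat between -0.126 and 0.126 m and x of board_c2 in the frame of mat between -0.116 and 0.116 m and y of board_c2 in the frame of mat between -0.126 and 0.126 m and x of board_c3 in the frame of mat between -0.116 and 0.116 m and y of board_c3 in the frame of mat between -0.126 and 0.126 m and x of board_c4 in the frame of mat between -0.116 and 0.116 m and y of board_c4 in the frame of mat between -0.126 and 0.126 m), for 0.2 s.
At the end, for the whole second after the job is handed in: Board flat (0.06 rad) and still, all four corners on the mat (1 mm over is allowed); timer upright and still on the worktop, its centre over 147 mm from the mat centre along the mat's x or over 157 mm along its y; tumbler and bottle upright, within 20 mm of their starts (all of step 2 and (x of timer in the frame of mat above 0.147 m or x of timer in the frame of mat below -0.147 m or y of timer in the frame of mat above 0.157 m or y of timer in the frame of mat below -0.157 m) and angle between each of timer, tumbler, bottle's own z axis and vertical below 0.15 rad and height (world z) of timer between -0.02 and 0.02 m and distance of each of tumbler, bottle from where it was at the start of the episode below 0.02 m and linear speed of timer below 0.02 m/s); the robot touches nothing.
It fails at once if the timer is lifted (height (world z) of timer above 0.025 m).
It fails at once if the timer is knocked over (angle between timer's own z axis and vertical above 0.7 rad).
It fails at once if the board is lifted (both ends of the edge it stands on leave the mat by more than 45 mm) (height (world z) of each of board_c1, board_c2 above 0.045 m).
It fails at once if the tumbler or the bottle is moved or tipped (distance of any of tumbler, bottle from where it was at the start of the episode above 0.02 m or angle between any of tumbler, bottle's own z axis and vertical above 0.3 rad).
It also fails if it takes over 51 s, if anything falls off the work surface, if the arm or the gripper's body presses on something with over 40 N, if the wrist force passes 120 N, or if a joint passes its speed limit or range.

### The arm

A 7-joint arm with a two-finger parallel gripper is mounted at the origin on a cart in front of the work surface, level with it; the furniture and walls round the work are solid. World frame = base frame: x ahead of the robot, y to its left, z up, the work surface at z = 0. Lengths are in m, angles in rad, forces in N, time in s.
With the tool pointing down it reaches from about 0.425 to 0.825 m from the base axis. Payload 3.6 kg.
Tool frame: the origin (TCP) lies at the very end of the fingers, on their centre line; the grasp point (between the pads) lies 19 mm behind it; x points along the fingers, z is the direction in which the jaws open and shut, and the axes are right-handed (so a half turn about x gives the same grasp; the last joint's range is limited). The gripper opens to 85 mm and grips with 20 to 120 N. Pads are 22 mm wide; open, the fingers measure 114 mm over their backs; the gripper's body (76 mm by 85 mm) begins 54 mm behind the grasp point. The pads swing forward as they close: fully open they stand 13 mm farther back than shut.
Start: joints at [1.31, 0.615, -0.013, 1.423, 0.008, 1.103, -0.04], TCP at [0.151, -0.632, 0.231] pointing down, gripper open.
Joint ranges: [-3.12, 3.12], [-0.3, 2.06], [-1.34, 1.32], [0.26, 2.42], [-1.36, 4.5], [0.01, 1.98], [-2.84, 2.84]. Speed limits (rad/s): [2.79, 2.79, 3.14, 3.14, 3.14, 3.14, 3.14].

### API

Orientations are given as a unit quaternion [w, x, y, z].
In Python, from bench import r gives the robot as it stands.
- The arm moves only by the tool carry_out, never from a script. Its argument "plan" is text: rows parted by semicolons, each of 7 numbers parted by spaces: the shift along the tool's x, y, z in m, then the turn, a rotation vector about the tool's x, y, z in degrees, then the opening, from 0 (shut) to 1 (fully open). In form: tx ty tz wx wy wz fingers; .... A call has 1 to 8 rows; each row is the pose to reach, as a shift and turn from the pose measured when the call began, along the tool's axes at that moment; what a row does not reach only later rows make up. A row lasts 1/8 s, in which the tool goes at most 62.5 mm and 10.7 degrees, less where a joint would pass 70% of its speed; a pose out of reach is approached as far as the arm can. A call with a gripper value outside its range is refused whole. The fingers move at their own pace and stop on an object; "force" is the grip in N (left out, the last holds). Time passes only in rows, so rows that repeat a pose let the fingers close. It gives the time, the measured TCP pose, the force and the opening at its end, in the units of the state.
- r.get_state(): the state, without advancing time (a new reading comes with each control period).
- r.read_camera(name): name is "scene" or "side" or "wrist"; returns a dict with "img" (384x512x3 uint8, red, green, blue), "depth" (384x512 float32, m along the optical axis (not along the pixel's ray), 0 where there is no reading), "intrinsics" (3x3 intrinsics, pixels), "dist_coeffs" ([k1, k2, p1, p2, k3] as OpenCV has them; the pictures are not rectified), "R" (3x3) and "t" (3): a world point X has camera coordinates R X + t; the wrist camera has in their place "T_tool_cam" (4x4, takes a point from camera to tool coordinates, whose origin is the TCP and whose axes are the tool frame's). Camera axes: x right, y down, z forward; pixel columns grow to the right and rows downward; lengths in m; the calibration is good to about 2 mm. A picture is of the moment at which its call begins: read the wrist's pose just before it.
- r.sign_off(): hands the job in, once; it reports no verdict.
The state is a dict: "time_s": time; "joint_pos": joint angles; "dq": joint speeds; "effort": joint torques, N m; "eef_pos": TCP position; "orientation": TCP orientation; "contact_force": force on the tool from outside, world axes, zero at the start; "ft_torque": the same for the moment, N m; "opening": opening from 0.0 (shut) to 1.0 (fully open).
Only numpy, scipy, OpenCV 4.12 (cv2) and the standard library are available. Lean on these libraries where they do the work, as an engineer would, in place of code of your own. Each camera call takes 0.05 s, during which the arm holds its last target.

## Working session

There is one attempt and no reset: what is moved stays moved. The work goes in short steps, Python scripts to look and compute and a tool call to move; the robot and the scene stay as the last step left them, time stands still between calls to the robot, and variables do not carry over. Pictures are saved under pics/ and viewed, and the job is handed in when it is done.

Besides the shell and the picture viewer there is one more tool, called after "Request:" as name(argument=value, ...), one argument or row to a line, values as JSON. carry_out: Moves the arm, as the interface text tells. Its arguments: {"type":"object","properties":{"plan":{"type":"string"},"force":{"type":"number"}},"required":["plan"]}

```bash
ls; mkdir -p pics; cat > h.py <<'E'
import numpy as np, cv2
from bench import r
from scipy.spatial.transform import Rotation as Ro
E
python3 - <<'E'
from h import *
s=r.get_state(); print(s)
for n in ["scene","side"]:
    c=r.read_camera(n); np.savez(f"{n}0.npz",**c)
    cv2.imwrite(f"pics/{n}0.png",cv2.cvtColor(c["img"],cv2.COLOR_RGB2BGR))
    print(n,c["intrinsics"],c["dist_coeffs"],c["R"],c["t"])
E
```

```text
pics
{'time_s': 0.0, 'joint_pos': array([ 1.31048953,  0.6158931 , -0.01262739,  1.42489574,  0.00812679,
        1.10340773, -0.04041296]), 'dq': array([-2.17713144e-05, -1.64030328e-03, -7.05812002e-04,  1.05533979e-03,
       -9.20281633e-04, -4.44956572e-06, -1.42247245e-03]), 'effort': array([ 7.99616782e-05, -4.69215524e+01,  2.59082895e-01, -1.71034795e+01,
        9.87553911e-03,  9.75557661e-03, -6.63768688e-06]), 'eef_pos': array([ 0.15042412, -0.63156904,  0.23015612]), 'orientation': array([ 0.55420165,  0.43879183,  0.55564204, -0.4377033 ]), 'contact_force': array([0.80534224, 0.81760736, 0.06674937]), 'ft_torque': array([-0.02315975,  0.0220729 ,  0.01790139]), 'opening': 1.0011121918794568}
scene [[448.31973758   0.         260.86851098]
 [  0.         448.31973758 193.28847031]
 [  0.           0.           1.        ]] [-0.15221006  0.          0.          0.          0.        ] [[-0.72577124 -0.68778013 -0.01464915]
 [-0.48961311  0.53138238 -0.69131162]
 [ 0.4832547  -0.49456168 -0.72240822]] [0.60108289 0.2128968  1.08147602]
side [[358.25934801   0.         256.15852883]
 [  0.         358.25934801 191.46387336]
 [  0.           0.           1.        ]] [-0.00716858  0.          0.          0.          0.        ] [[ 0.99938133 -0.02899245 -0.0199095 ]
 [-0.02878727 -0.34910471 -0.93664144]
 [ 0.02020503  0.93663512 -0.34972334]] [-0.55440349  0.2235338   0.6410972 ]
```

View pics/scene0.png

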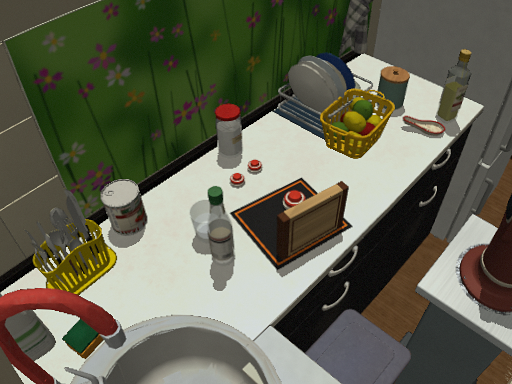

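View pics/side0.png

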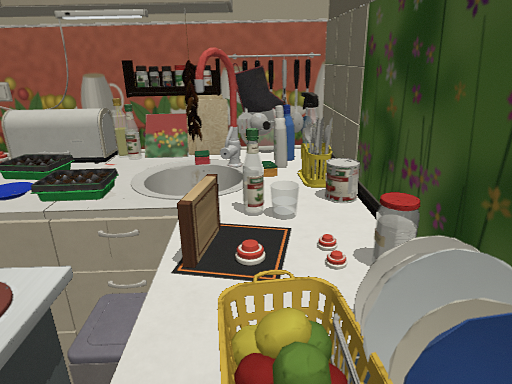

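```bash
cat >> h.py <<'E'
def cloud(c):
    K,D=c["intrinsics"],c["dist_coeffs"]; h,w=c["depth"].shape
    u,v=np.meshgrid(np.arange(w),np.arange(h))
    p=cv2.undistortPoints(np.stack([u,v],-1).reshape(-1,1,2).astype(np.float64),K,D).reshape(h,w,2)
    d=c["depth"].astype(float)
    P=np.dstack([p[...,0]*d,p[...,1]*d,d])
    return (P-c["t"])@c["R"]
def proj(c,X):
    return cv2.projectPoints(np.atleast_2d(X).astype(float),cv2.Rodrigues(c["R"])[0],c["t"],c["intrinsics"],c["dist_coeffs"])[0].reshape(-1,2)
E
python3 - <<'E'
from h import *
np.set_printoptions(precision=4,suppress=True)
for n,pts in [("scene",dict(timer=(293,196),dec1=(237,179),dec2=(254,165),tum=(202,220),bot=(220,240),cap=(215,192),board=(310,225),m1=(302,180),m2=(234,213),m3=(278,263),m4=(349,224),far=(240,270))),("side",dict(timer=(250,245),d1=(327,240),d2=(336,258),board=(186,238),tum=(285,200),bot=(254,195),m1=(291,228)))]:
    c=dict(np.load(n+"0.npz")); W=cloud(c)
    for k,(u,v) in pts.items(): print(n,k,W[v,u],c["img"][v,u])
    print("camera pos",-c["R"].T@c["t"])
    i=cv2.cvtColor(c["img"],cv2.COLOR_RGB2BGR)
    b=(slice(155,275),slice(185,365)) if n=="scene" else (slice(120,285),slice(160,380))
    cv2.imwrite(f"pics/{n}0c.png",cv2.resize(i[b],None,fx=3.6 if n=="side" else 4,fy=3.6 if n=="side" else 4,interpolation=cv2.INTER_CUBIC))
E
```

```text
scene timer [0.5437 0.1712 0.0438] [196  56  36]
scene dec1 [0.7202 0.2147 0.0232] [90 18  9]
scene dec2 [0.7248 0.1386 0.024 ] [91 21 12]
scene tum [0.661  0.3996 0.0458] [172 177 170]
scene bot [0.5381 0.4425 0.1092] [67 46 41]
scene cap [0.5559 0.4255 0.2454] [ 65 108  65]
scene board [0.4243 0.2483 0.0853] [69 56 35]
scene m1 [0.588  0.0767 0.0072] [32 26 24]
scene m2 [0.6454 0.3012 0.0034] [95 64 29]
scene m3 [ 0.4456  0.3408 -0.0005] [114  55  11]
scene m4 [0.3886 0.115  0.0002] [34 34 32]
scene far [0.499  0.4229 0.0033] [212 218 207]
camera pos [0.0179 0.8351 0.9373]
side timer [0.5465 0.1499 0.0419] [203  84  68]
side d1 [0.7255 0.1963 0.0229] [160  56  46]
side d2 [0.7282 0.119  0.0212] [156  56  43]
side board [0.414  0.1295 0.0744] [59 38 24]
side tum [0.6445 0.3592 0.0603] [190 191 184]
side bot [0.5615 0.3955 0.0635] [165 158 140]
side m1 [0.6553 0.3068 0.0017] [157 154 145]
camera pos [ 0.5475 -0.5385  0.4225]
```

```bash
python3 - <<'E'
from h import *
# rectified top view at z=0.002, 0.5mm/px... x down->up, y right->left
out=[]
for n in ["scene","side"]:
    c=dict(np.load(n+"0.npz"))
    xs=np.arange(0.72,0.32,-0.001); ys=np.arange(0.46,0.0,-0.001)
    Y,X=np.meshgrid(ys,xs); P=proj(c,np.stack([X,Y,np.full_like(X,.002)],-1).reshape(-1,3)).reshape(X.shape+(2,)).astype(np.float32)
    o=cv2.remap(c["img"],P,None,cv2.INTER_LINEAR); np.save(f"top_{n}.npy",o); out.append(o[:,:])
cv2.imwrite("pics/top.png",cv2.cvtColor(cv2.resize(np.vstack([out[0],out[1]]),None,fx=.75*1,fy=.75),cv2.COLOR_RGB2BGR))
for n,o in zip(["scene","side"],out): cv2.imwrite(f"pics/top_{n}.png",cv2.cvtColor(cv2.resize(o,None,fx=1.4,fy=1.4),cv2.COLOR_RGB2BGR))
E
```

```text
(no output)
```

View pics/scene0c.png

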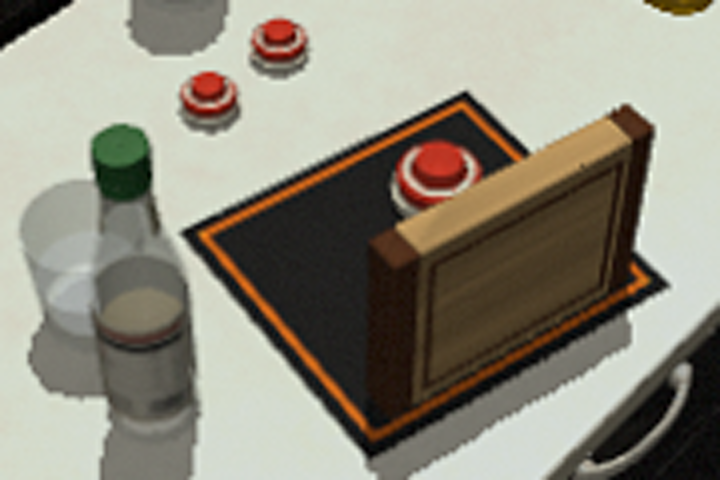

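View pics/side0c.png

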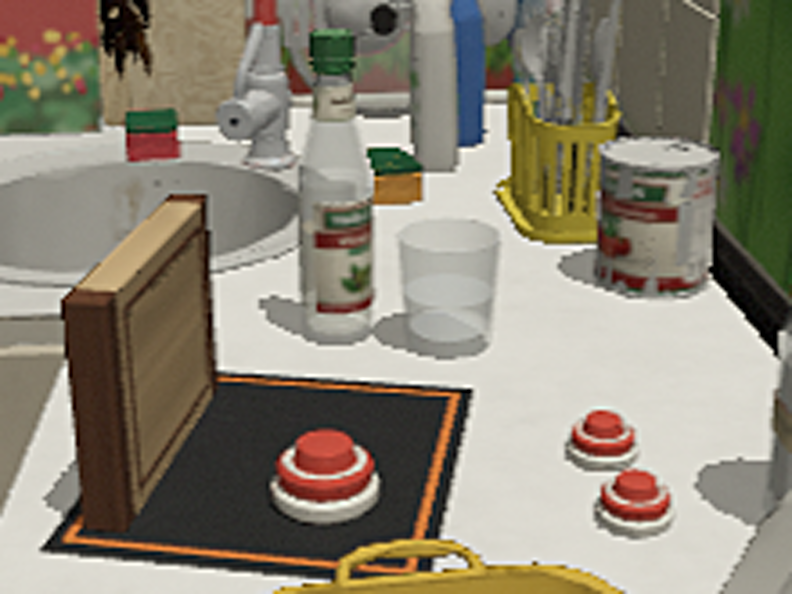

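View pics/top_scene.png

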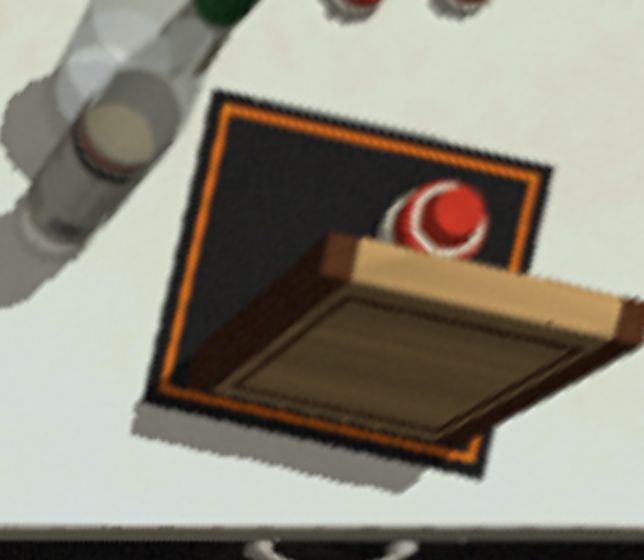

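View pics/top_side.png

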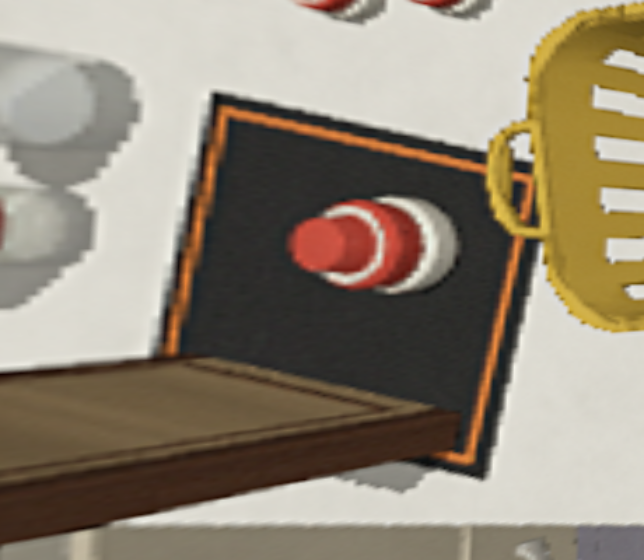

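```bash
cat >> h.py <<'E'
np.set_printoptions(precision=4,suppress=True)
# mat frame
def matT(cx=0.5168,cy=0.211,yaw=-0.218):
    T=np.eye(4);T[:3,:3]=Ro.from_euler('z',yaw).as_matrix();T[:2,3]=cx,cy;return T
E
python3 - <<'E'
from h import *
from scipy.optimize import least_squares
s=r.get_state();print("tool axes (cols x,y,z):\n",Ro.from_quat(np.r_[s["orientation"][1:],s["orientation"][0]]).as_matrix())
# mat via outer edge pixels: fit dark boundary in top views
pts=[]
for n in ["scene","side"]:
    o=np.load(f"top_{n}.npy").astype(int); g=o.sum(2)
    c=np.array([0.5168,0.211]);a=-0.218
    for side in [(1,0),(-1,0),(0,1),(0,-1)]:
        for t in np.linspace(-0.09,0.09,37):
            L=.115 if side[0] else .125
            loc=lambda d: np.array([side[0]*(L+d) if side[0] else t, side[1]*(L+d) if side[1] else t])
            ds=np.arange(-.012,.012,.0005); R2=np.array([[np.cos(a),-np.sin(a)],[np.sin(a),np.cos(a)]])
            w=np.array([c+R2@loc(d) for d in ds]); 
            uu=((.46-w[:,1])/.001).astype(np.float32);vv=((.72-w[:,0])/.001).astype(np.float32)
            prof=cv2.remap(o.astype(np.float32),uu[None],vv[None],cv2.INTER_LINEAR)[0]
            pg=prof.sum(1)
            # require dark inside, white outside, and orange just inside
            dd=np.diff(pg);k=dd.argmax()
            if pg[k]<250 and dd[k]>25 and pg[min(k+8,len(pg)-1)]>420 and pg[max(k-3,0)]<160:
                pts.append((n,side,*w[k]))
print(len(pts),{(n,s):sum(1 for p in pts if p[0]==n and p[1]==s) for n in ["scene","side"] for s in [(1,0),(-1,0),(0,1),(0,-1)]})
def res(p,sub):
    T=matT(*p);R2=T[:2,:2];o=[]
    for n,sd,x,y in sub:
        l=R2.T@(np.array([x,y])-p[:2]); o.append((l[0]*sd[0]-.115) if sd[0] else (l[1]*sd[1]-.125))
    return np.array(o)
for nm in ["scene","side","both"]:
    sub=[p for p in pts if nm in("both",p[0])]
    f=least_squares(res,[.5168,.211,-.218],args=(sub,),loss="soft_l1",f_scale=.001); print(nm,f.x,np.sqrt((f.fun**2).mean()))
p=f.x;T=matT(*p);Ti=np.linalg.inv(T)
for n in ["scene","side"]:
    c=dict(np.load(n+"0.npz"));W=cloud(c);M=W@Ti[:3,:3].T+Ti[:3,3];im=c["img"].astype(int)
    v=c["depth"]>0
    # timer
    tm=v&(M[...,2]>.006)&(abs(M[...,0]-.037)<.05)&(abs(M[...,1]+.04)<.06)&(M[...,2]<.06)
    m=M[tm];
    def rt(q): 
        rr=np.hypot(m[:,0]-q[0],m[:,1]-q[1]); return np.where(m[:,2]<.012,rr-.033,0)
    top=m[m[:,2]>.039]
    print(n,"timer n",len(m),"bbox",m.min(0),m.max(0),"top mean",top.mean(0))
    # board
    b=v&(M[...,2]>.02)&(M[...,0]>-.15)&(M[...,0]<-.03)&(abs(M[...,1])<.13)&(M[...,2]<.17)
    m=M[b];print(n,"board bbox pct",np.percentile(m,[1,99],axis=0)); t=m[m[:,2]>.146]
    if len(t)>10: print(" top",len(t),t.mean(0),"rect",cv2.minAreaRect((t[:,:2]*1000).astype(np.float32)))
    t=M[v&(M[...,2]>.02)&(M[...,1]<-.13)&(M[...,0]>-.15)&(M[...,0]<.2)&(M[...,1]>-.5)]
    print(n,"things off -y:",np.percentile(t,[0.5,50,99.5],axis=0) if len(t) else None)
    t=M[v&(M[...,2]>.02)&(M[...,2]<.3)&(M[...,1]>.13)&(M[...,0]>-.15)&(M[...,0]<.2)&(M[...,1]<.3)]
    print(n,"off +y:",np.percentile(t,[0.5,50,99.5],axis=0))
E
```

```text
tool axes (cols x,y,z):
 [[-0.0006  0.9728  0.2318]
 [ 0.0023  0.2318 -0.9728]
 [-1.     -0.     -0.0023]]
35 {('scene', (1, 0)): 7, ('scene', (-1, 0)): 0, ('scene', (0, 1)): 2, ('scene', (0, -1)): 2, ('side', (1, 0)): 14, ('side', (-1, 0)): 2, ('side', (0, 1)): 7, ('side', (0, -1)): 1}
scene [ 0.515   0.2126 -0.217 ] 0.0006666288610585671
side [ 0.5144  0.2102 -0.2187] 0.0012638247570875307
both [ 0.5146  0.211  -0.2188] 0.0012729926454764142
scene timer n 297 bbox [ 0.0171 -0.0974  0.006 ] [0.0866 0.0097 0.0481] top mean [ 0.0394 -0.0382  0.0428]
scene board bbox pct [[-0.0977 -0.0963  0.0219]
 [-0.0694  0.101   0.1549]]
 top 798 [-0.084   0.0053  0.1518] rect ((-82.33502960205078, 1.4646072387695312), (29.75432777404785, 199.2767333984375), 0.07464457303285599)
scene things off -y: [[ 0.0593 -0.498   0.0208]
 [ 0.136  -0.3451  0.0822]
 [ 0.1978 -0.2499  0.1231]]
scene off +y: [[-0.0328  0.1874  0.0216]
 [-0.0133  0.2257  0.1001]
 [ 0.1268  0.2482  0.2468]]
side timer n 587 bbox [ 0.0106 -0.0749  0.0064] [ 0.0747 -0.0228  0.0439] top mean [ 0.0424 -0.0447  0.0419]
side board bbox pct [[-0.0933 -0.1025  0.0216]
 [-0.0662  0.0921  0.1529]]
 top 465 [-0.0781 -0.0209  0.1514] rect ((-80.16507720947266, -1.8744354248046875), (202.00413513183594, 28.286073684692383), 89.74649810791016)
side things off -y: [[ 0.0628 -0.4528  0.0386]
 [ 0.137  -0.3616  0.0981]
 [ 0.1992 -0.2516  0.122 ]]
side off +y: [[-0.0279  0.1689  0.0212]
 [ 0.0166  0.1934  0.0845]
 [ 0.127   0.2494  0.2452]]
```

```bash
cat >> h.py <<'E'
MT=matT(.515,.211,-.218)
def toolR(yaw,tilt=0):  # z axis yaw in mat frame, x down; tilt about tool z
    z=np.array([np.cos(yaw),np.sin(yaw),0]);x=np.array([0,0,-1.]);return MT[:3,:3]@np.c_[x,np.cross(z,x),z]@Ro.from_euler('z',tilt).as_matrix()
def cur():
    s=r.get_state();return s,np.array(s["eef_pos"]),Ro.from_quat(np.r_[s["orientation"][1:],s["orientation"][0]]).as_matrix()
def m2w(p): return MT[:3,:3]@np.array(p)+MT[:3,3]
def w2m(p): return MT[:3,:3].T@(np.array(p)-MT[:3,3])
def rel(pw,Rt):
    s,p,R=cur(); print("shift mm",R.T@(np.array(pw)-p)*1000,"rot deg",np.degrees(Ro.from_matrix(R.T@Rt).as_rotvec()))
E
python3 - <<'E'
from h import *
R=toolR(0)
rel([.25,-.58,.36],R);rel([.5,-.3,.36],R); rel(m2w([.041,.035,.36]),R)
c=dict(np.load("scene0.npz"));W=cloud(c)
for u,v in [(461,55),(330,75),(397,70),(228,110)]: print(W[v,u])
E
```

```text
shift mm [-129.688   108.8027  -27.4605] rot deg [-64.1077  -0.1202  -0.0746]
shift mm [-129.1886  416.8928 -241.8905] rot deg [-64.1077  -0.1202  -0.0746]
shift mm [-128.0025  602.0912 -749.0798] rot deg [-64.1077  -0.1202  -0.0746]
[ 0.4272 -0.51    0.2513]
[ 0.7168 -0.2039  0.1842]
[ 0.6113 -0.4556  0.1388]
[0.8489 0.1168 0.1541]
```

Request:
carry_out(
  plan="-0.06 0.03 0 -8 0 0 0.45; -0.12 0.07 -0.01 -16 0 0 0.45; -0.13 0.12 -0.03 -24 0 0 0.45; -0.13 0.17 -0.065 -32 0 0 0.45; -0.13 0.22 -0.1 -40 0 0 0.45; -0.13 0.27 -0.135 -48 0 0 0.45; -0.13 0.32 -0.17 -56 0 0 0.45; -0.13 0.37 -0.205 -64 0 0 0.45",
)

```text
time_s: 1.1
eef_pos: [0.4637, -0.3452, 0.3604]
orientation: [0.702, 0.077, 0.704, -0.075]
contact_force: [0.0, 0.0, 0.5]
opening: 0.45
```

```bash
python3 - <<'E'
from h import *
s,p,R=cur();print(s["time_s"],p,s["joint_pos"],s["opening"],s["contact_force"]); R=toolR(0)
rel(m2w([.041,.035,.36]),R);rel(m2w([.041,.035,.1]),R)
E
```

```text
1.1 [ 0.4637 -0.3452  0.3604] [ 0.8272  0.427  -0.3577  1.4114  0.1482  1.3322  0.2481] 0.4498220978463738 [0.0243 0.0401 0.5224]
shift mm [  1.6479 589.1533 -27.7759] rot deg [ 0.1379 -0.1011 -0.1195]
shift mm [261.647  588.6106 -27.3178] rot deg [ 0.1379 -0.1011 -0.1195]
```

Request:
carry_out(
  plan="0 0.06 0 0 0 0 0.45; 0 0.12 0 0 0 0 0.45; 0 0.18 0 0 0 0 0.45; 0 0.24 -0.005 0 0 0 0.45; 0 0.3 -0.01 0 0 0 0.45; 0 0.36 -0.015 0 0 0 0.45; 0 0.42 -0.02 0 0 0 0.45; 0 0.48 -0.025 0 0 0 0.45",
)

```text
time_s: 2.1
eef_pos: [0.5419, 0.1305, 0.361]
orientation: [0.702, 0.077, 0.704, -0.076]
contact_force: [1.3, -0.5, 0.9]
opening: 0.445
```

Request:
carry_out(
  plan="0.04 0.05 -0.002 0 0 0 0.45; 0.09 0.09 -0.002 0 0 0 0.45; 0.14 0.105 -0.003 0 0 0 0.45; 0.19 0.11 -0.003 0 0 0 0.45; 0.23 0.11 -0.003 0 0 0 0.45; 0.25 0.11 -0.003 0 0 0 0.45",
)

```text
time_s: 2.85
eef_pos: [0.5604, 0.238, 0.1078]
orientation: [0.701, 0.076, 0.705, -0.077]
contact_force: [0.6, 0.3, 0.0]
opening: 0.448
```

```bash
python3 - <<'E'
from h import *
s,p,R=cur();print(s["time_s"],p,w2m(p),s["joint_pos"],s["opening"],s["contact_force"]); R=toolR(0)
rel(m2w([.041,.035,.006]),R);
for n in ["scene","wrist"]:
    c=r.read_camera(n);np.savez(f"{n}1.npz",**c)
    cv2.imwrite(f"pics/{n}1.png",cv2.cvtColor(c["img"],cv2.COLOR_RGB2BGR))
E
```

```text
2.85 [0.5604 0.238  0.1078] [0.0385 0.0362 0.1078] [-0.1862  0.7244 -0.4198  1.6686  0.3694  0.8349 -0.9808] 0.4482877230992265 [0.601  0.3323 0.0347]
shift mm [101.7996  -0.9127   3.2117] rot deg [ 0.118  -0.375   0.1392]
```

View pics/scene1.png

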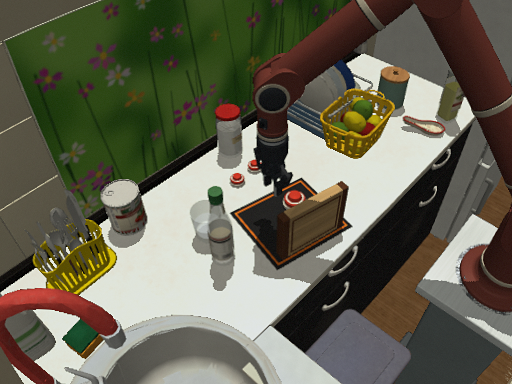

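View pics/wrist1.png

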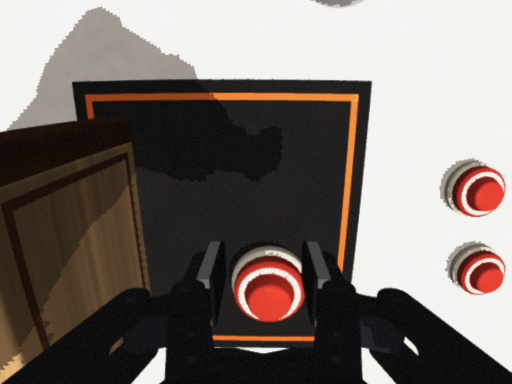

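```bash
python3 - <<'E'
from h import *
c=dict(np.load("wrist1.npz"));s,p,R=cur()
T=c["T_tool_cam"];Rw=R@T[:3,:3];tw=R@T[:3,3]+p
c["R"]=Rw.T;c["t"]=-Rw.T@tw;print(tw,Rw)
M=(cloud(c)-MT[:3,3])@MT[:3,:3]
for u,v in [(268,295),(268,250),(270,338),(355,92),(88,100),(220,100),(210,250),(318,250),(130,160)]: print((u,v),M[v,u])
m=M[(M[...,2]>.039)&(M[...,2]<.05)&(abs(M[...,0]-.04)<.05)&(abs(M[...,1]+.04)<.05)];print("timer top",len(m),m.mean(0),m.min(0),m.max(0))
im=c["img"].astype(int)
E
```

```text
[0.5778 0.312  0.2502] [[ 0.9764 -0.2034 -0.0724]
 [-0.2158 -0.9313 -0.2936]
 [-0.0077  0.3023 -0.9532]]
(268, 295) [ 0.0416 -0.0321  0.0453]
(268, 250) [ 0.0417 -0.009   0.0154]
(270, 338) [ 0.0443 -0.1112  0.0041]
(355, 92) [0.1069 0.117  0.0035]
(88, 100) [-0.0985  0.1124  0.0042]
(220, 100) [0.0048 0.1107 0.0042]
(210, 250) [0.0143 0.0461 0.1224]
(318, 250) [0.0635 0.0458 0.1216]
(130, 160) [-0.0659  0.0667  0.0137]
timer top 1414 [ 0.0426 -0.0387  0.0436] [ 0.025  -0.0579  0.039 ] [ 0.0599 -0.0227  0.0458]
```

Request:
carry_out(
  plan="0.04 0.003 0.003 0 0 0 0.45; 0.07 0.005 0.004 0 0 0 0.45; 0.09 0.005 0.004 0 0 0 0.45; 0.1 0.005 0.004 0 0 0 0.45; 0.1 0 0.004 0 0 0 0.45; 0.1 -0.01 0.004 0 0 0 0.45; 0.1 -0.022 0.004 0 0 0 0.45; 0.1 -0.032 0.004 0 0 0 0.45",
)

```text
time_s: 3.95
eef_pos: [0.5565, 0.2039, 0.0085]
orientation: [0.7, 0.076, 0.705, -0.078]
contact_force: [0.3, 0.4, 0.2]
opening: 0.449
```

```bash
cat > wr.py <<'E'
from h import *
import sys
def wrist(tag):
    s,p,R=cur();c=r.read_camera("wrist");T=c["T_tool_cam"];Rw=R@T[:3,:3];tw=R@T[:3,3]+p
    c["R"]=Rw.T;c["t"]=-Rw.T@tw
    cv2.imwrite(f"pics/wrist{tag}.png",cv2.cvtColor(c["img"],cv2.COLOR_RGB2BGR))
    M=(cloud(c)-MT[:3,3])@MT[:3,:3];im=c["img"].astype(int)
    red=(im[...,0]>120)&(im[...,1]<90)&(im[...,2]<90)&(M[...,2]>.036)&(M[...,2]<.055)
    print(s["time_s"],"tcp mat",w2m(p),"F",s["contact_force"],"op",s["opening"],"q",s["joint_pos"])
    if red.sum(): print("red top",red.sum(),np.median(M[red],0),M[red].min(0),M[red].max(0))
wrist(sys.argv[1])
E
python3 wr.py 2
```

```text
3.95 tcp mat [0.042  0.002  0.0085] F [0.2793 0.3708 0.1921] op 0.4493676325117722 q [-0.1756  0.8424 -0.3495  1.7708  0.4553  0.6172 -1.0129]
red top 635 [ 0.0436 -0.0257  0.0398] [ 0.0324 -0.0299  0.036 ] [0.0834 0.0094 0.0539]
```

View pics/wrist2.png

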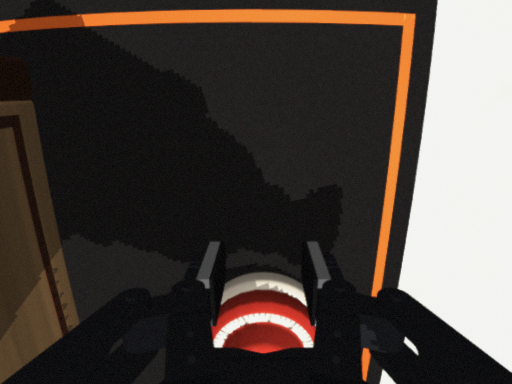

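Request:
carry_out(
  plan="0 -0.012 0 0 0 0 0.45; 0 -0.024 0 0 0 0 0.45; 0 -0.036 0 0 0 0 0.45; 0 -0.048 0 0 0 0 0.45; 0 -0.06 0 0 0 0 0.45; 0 -0.072 0 0 0 0 0.45; 0 -0.082 0 0 0 0 0.45; 0 -0.09 0 0 0 0 0.45",
)

```text
time_s: 5.0
eef_pos: [0.5365, 0.1134, 0.0089]
orientation: [0.7, 0.075, 0.706, -0.079]
contact_force: [0.2, 1.4, 0.2]
opening: 0.447
```

```bash
python3 wr.py 3; python3 - <<'E'
from h import *
for n in ["side","scene"]:
    c=r.read_camera(n); np.savez(f"{n}3.npz",**c)
    cv2.imwrite(f"pics/{n}3.png",cv2.cvtColor(c["img"],cv2.COLOR_RGB2BGR))
E
```

```text
5.0 tcp mat [ 0.0421 -0.0906  0.0089] F [0.2352 1.3586 0.1746] op 0.4474211441052815 q [-0.0327  0.8006 -0.3421  1.8981  0.4943  0.5365 -0.9308]
red top 1558 [ 0.0424 -0.114   0.0415] [ 0.0107 -0.1229  0.036 ] [ 0.0752 -0.0785  0.0528]
```

View pics/side3.png

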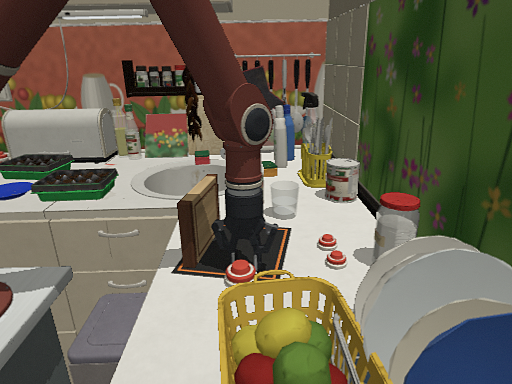

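Request:
carry_out(
  plan="0 -0.01 0 0 0 0 0.45; 0 -0.02 0 0 0 0 0.45; 0 -0.03 0 0 0 0 0.45; 0 -0.038 0 0 0 0 0.45; 0 -0.044 0 0 0 0 0.45; 0 -0.046 0 0 0 0 0.45; 0 -0.046 0 0 0 0 0.45",
)

```text
time_s: 6.02
eef_pos: [0.5264, 0.0683, 0.0091]
orientation: [0.7, 0.075, 0.706, -0.08]
contact_force: [-1.1, 0.1, 0.3]
opening: 0.452
```

```bash
python3 wr.py 4; cat > tm.py <<'E'
from h import *
import sys
c=r.read_camera("side"); np.savez(f"side{sys.argv[1]}.npz",**c)
i=cv2.cvtColor(c["img"],cv2.COLOR_RGB2BGR);cv2.imwrite(f"pics/side{sys.argv[1]}.png",i)
cv2.imwrite(f"pics/side{sys.argv[1]}c.png",cv2.resize(i[160:320,160:360],None,fx=3,fy=3,interpolation=cv2.INTER_CUBIC))
M=(cloud(c)-MT[:3,3])@MT[:3,:3];im=c["img"].astype(int)
a=(abs(M[...,0]-.042)<.08)&(M[...,1]<-.09)&(M[...,1]>-.24)&(M[...,2]<.05)
red=a&(im[...,0]>110)&(im[...,1]<100)&(im[...,2]<90)
print("red",red.sum(),np.percentile(M[red],[2,50,98],axis=0))
t=M[red&(M[...,2]>.037)];print("top",len(t),t.mean(0) if len(t) else "")
E
python3 tm.py 4
```

```text
6.025 tcp mat [ 0.042  -0.1369  0.0091] F [-1.0553  0.0702  0.2964] op 0.4521875296109717 q [ 0.046   0.7852 -0.3396  1.9473  0.5154  0.5054 -0.881 ]
red top 1690 [ 0.0418 -0.1617  0.0398] [ 0.0244 -0.1695  0.036 ] [ 0.0617 -0.1474  0.0456]
red 283 [[-0.0282 -0.1911  0.0013]
 [ 0.0382 -0.176   0.039 ]
 [ 0.0979 -0.108   0.0413]]
top 170 [ 0.0412 -0.1753  0.04  ]
```

View pics/side4c.png

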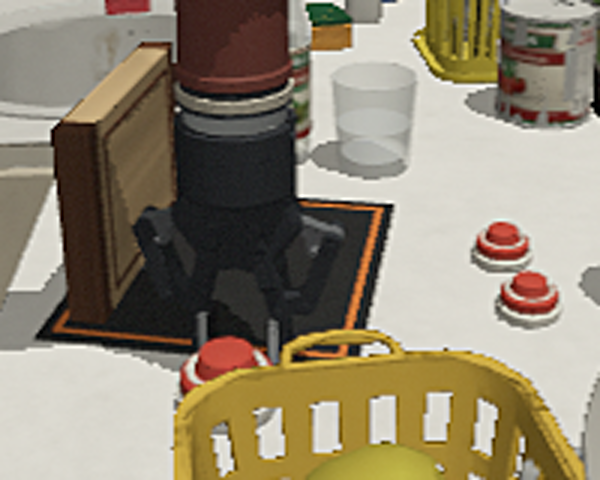

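Request:
carry_out(
  plan="0 0.02 0 0 0 0 0.45; -0.02 0.04 0 0 0 0 0.45; -0.07 0.06 -0.005 0 0 0 0.45; -0.13 0.08 -0.01 0 0 0 0.45; -0.19 0.1 -0.02 0 0 0 0.45; -0.25 0.12 -0.04 0 0 0 0.7; -0.27 0.13 -0.08 -10 0 0 0.7; -0.27 0.135 -0.12 -20 0 0 0.7",
)

```text
time_s: 7.12
eef_pos: [0.4402, 0.2321, 0.282]
orientation: [0.704, -0.049, 0.707, 0.049]
contact_force: [-0.7, -1.3, -1.3]
opening: 0.698
```

```bash
python3 tm.py 5;python3 - <<'E'
from h import *
s,p,R=cur();print(s["time_s"],w2m(p),s["joint_pos"],s["opening"],s["contact_force"]); R=toolR(np.pi/2)
rel(m2w([-.145,.0,.28]),R);rel(m2w([-.145,0,.13]),R)
E
```

```text
red 266 [[-0.0171 -0.1912  0.0013]
 [ 0.0392 -0.1771  0.0394]
 [ 0.0987 -0.1067  0.0416]]
top 172 [ 0.041  -0.1754  0.0399]
7.175 [-0.0846  0.0047  0.281 ] [-0.0646  0.3865 -0.6665  1.7694  0.2604  1.0869 -0.6688] 0.7008974391080738 [-5.8152  1.2299 -0.7613]
shift mm [  1.646   17.4156 -57.9733] rot deg [-68.852   -0.5733  -0.3551]
shift mm [151.6368  17.4924 -56.314 ] rot deg [-68.852   -0.5733  -0.3551]
```

View pics/side5c.png

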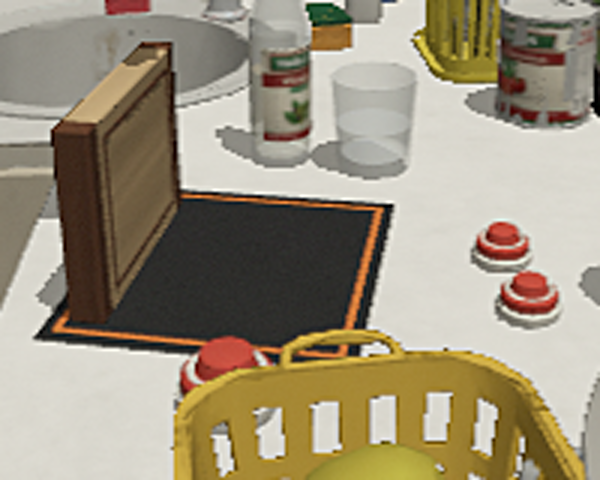

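Request:
carry_out(
  plan="0 0.005 -0.015 -9 0 0 0.8; 0 0.01 -0.03 -18 0 0 0.8; 0 0.013 -0.045 -27 0 0 0.8; 0 0.015 -0.058 -36 0 0 0.8; 0 0.017 -0.058 -45 0 0 0.8; 0 0.017 -0.058 -54 0 0 0.8; 0 0.017 -0.058 -62 0 0 0.8; 0 0.017 -0.058 -69 0 0 0.8",
)

```text
time_s: 8.18
eef_pos: [0.3729, 0.2433, 0.2818]
orientation: [0.546, -0.443, 0.553, 0.447]
contact_force: [0.5, 0.2, 0.6]
opening: 0.801
```

```bash
python3 wr.py 6; python3 - <<'E'
from h import *
R=toolR(np.pi/2)
rel(m2w([-.145,0,.28]),R);rel(m2w([-.145,0,.13]),R)
E
```

```text
8.175 tcp mat [-0.1458  0.0008  0.2818] F [0.4683 0.2049 0.5589] op 0.8007178306940628 q [ 0.1113  0.3866 -1.013   1.8762  0.3603  1.0896  0.3189]
red top 69 [ 0.0284 -0.1795  0.0398] [-0.0954 -0.1879  0.0365] [ 0.0368 -0.0994  0.0506]
shift mm [ 1.6711 -0.667  -0.6775] rot deg [ 0.6016 -0.2093 -0.6339]
shift mm [151.6609  -2.3292  -0.1383] rot deg [ 0.6016 -0.2093 -0.6339]
```

View pics/wrist6.png

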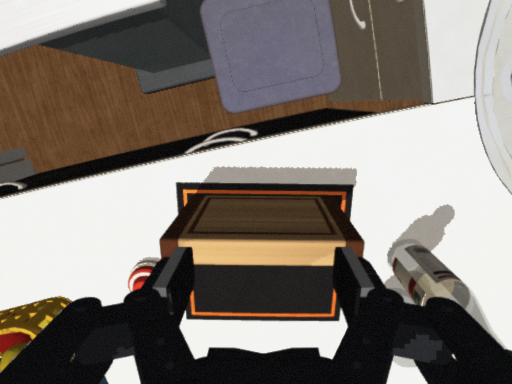

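Request:
carry_out(
  plan="0.03 0 0 0 0 0 0.8; 0.06 -0.001 0 0 0 0 0.8; 0.08 -0.001 0 0 0 0 0.8",
)

```text
time_s: 8.6
eef_pos: [0.3723, 0.2435, 0.2006]
orientation: [0.545, -0.443, 0.553, 0.448]
contact_force: [-0.5, 0.4, 0.3]
opening: 0.801
```

```bash
python3 - <<'E'
from h import *
s,p,R=cur();print(s["time_s"],w2m(p),s["joint_pos"],s["contact_force"])
R=toolR(np.pi/2)
rel(m2w([-.145,0,.13]),R);rel(m2w([-.06,0,.13]),R)
E
```

```text
8.6 [-0.1463  0.0009  0.2006] [ 0.025   0.4865 -0.9302  2.002   0.4854  0.9041  0.1981] [-0.4586  0.4435  0.2993]
shift mm [70.5466 -2.1841 -0.6261] rot deg [ 0.5535 -0.2306 -0.7038]
shift mm [ 69.5042 -87.1737  -1.4493] rot deg [ 0.5535 -0.2306 -0.7038]
```

Request:
carry_out(
  plan="0.03 -0.001 0 0 0 0 0.8; 0.055 -0.002 0 0 0 0 0.8; 0.07 -0.002 0 0 0 0 0.8; 0.072 -0.008 0 0.5 0 -0.7 0.8; 0.072 -0.018 0 0.5 0 -0.7 0.8; 0.072 -0.028 0 0.5 0 -0.7 0.8",
)

```text
time_s: 9.35
eef_pos: [0.4003, 0.2379, 0.129]
orientation: [0.551, -0.444, 0.552, 0.442]
contact_force: [0.1, 0.5, 0.0]
opening: 0.799
```

```bash
python3 wr.py 7
```

```text
9.35 tcp mat [-0.1178  0.0014  0.129 ] F [0.0935 0.5316 0.0303] op 0.7994771448009192 q [-0.0449  0.6036 -0.8075  2.0446  0.6404  0.7626  0.1027]
```

View pics/wrist7.png

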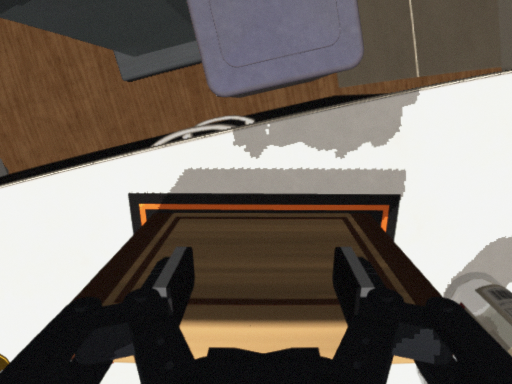

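Request:
carry_out(
  plan="0.012 0 0 0 0 0 0.8; 0.013 -0.01 0 0 0 0 0.8; 0.013 -0.018 0 0 0 0 0.8; 0.013 -0.026 0 0 0 0 0.8; 0.013 -0.033 0 0 0 0 0.8",
)

```text
time_s: 10.02
eef_pos: [0.4349, 0.2299, 0.116]
orientation: [0.552, -0.443, 0.552, 0.441]
contact_force: [0.7, 0.1, 0.3]
opening: 0.8
```

```bash
python3 wr.py 8; python3 tm.py 8
```

```text
10.025 tcp mat [-0.0823  0.0012  0.116 ] F [0.704  0.1198 0.297 ] op 0.7998010173984826 q [-0.0216  0.6534 -0.7845  1.9896  0.6672  0.7745  0.1455]
red 268 [[-0.0167 -0.1914  0.0015]
 [ 0.0392 -0.177   0.0393]
 [ 0.0985 -0.1071  0.0415]]
top 175 [ 0.0411 -0.1755  0.0399]
```

View pics/side8c.png

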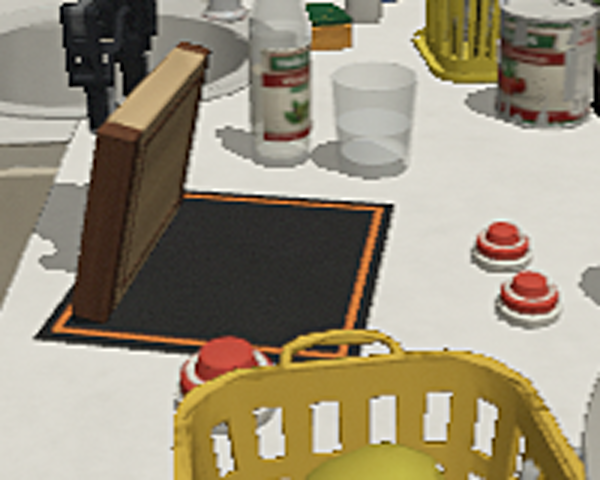

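Board is tipping about its foot, which hasn't slid. Continue.

Request:
carry_out(
  plan="0 -0.007 0 0 0 0 0.8; 0 -0.013 0 0 0 0 0.8; 0 -0.018 0 0 0 0 0.8; 0 -0.018 0 0 0 0 0.8; 0 -0.018 0 0 0 0 0.8; 0 -0.018 0 0 0 0 0.8; 0 -0.005 0 0 0 0 0.8; 0 0.01 0 0 0 0 0.8",
)

```text
time_s: 11.12
eef_pos: [0.4241, 0.2322, 0.1159]
orientation: [0.552, -0.443, 0.552, 0.44]
contact_force: [-0.1, 0.0, 0.5]
opening: 0.803
```

```bash
python3 wr.py 9; python3 tm.py 9
```

```text
11.125 tcp mat [-0.0933  0.001   0.1159] F [-0.1219  0.0455  0.4932] op 0.8026808006490294 q [-0.0331  0.6434 -0.7843  2.0118  0.6674  0.7608  0.1236]
red top 5 [ 0.0541 -0.178   0.0398] [ 0.0517 -0.1802  0.0382] [ 0.057  -0.1753  0.0409]
red 349 [[-0.0317 -0.1908  0.0017]
 [ 0.0369 -0.1703  0.0368]
 [ 0.0943 -0.0949  0.0418]]
top 172 [ 0.0413 -0.1755  0.04  ]
```

View pics/side9c.png

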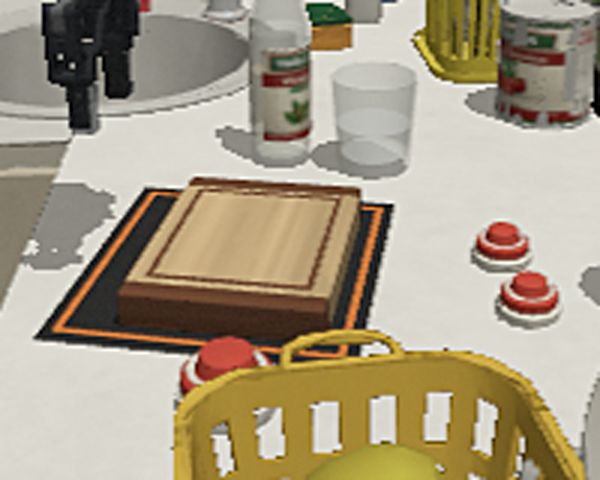

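Board flat on the mat with margin. Retract up and verify by measurement.

Request:
carry_out(
  plan="-0.03 0.01 0 0 0 0 0.8; -0.07 0.02 0 0 0 0 0.8; -0.1 0.02 0 0 0 0 0.8; -0.12 0.02 0 0 0 0 0.8; -0.12 0.02 0 0 0 0 0.8; -0.12 0.02 0 0 0 0 0.8",
)

```text
time_s: 11.98
eef_pos: [0.4027, 0.2368, 0.2352]
orientation: [0.55, -0.444, 0.552, 0.441]
contact_force: [0.4, 0.0, -0.4]
opening: 0.798
```

```bash
python3 wr.py 10; python3 tm.py 10; python3 - <<'E'
from h import *
for n in ["scene","side"]:
    c=r.read_camera(n);np.savez(f"{n}F.npz",**c);M=(cloud(c)-MT[:3,3])@MT[:3,:3]
    cv2.imwrite(f"pics/{n}F.png",cv2.cvtColor(c["img"],cv2.COLOR_RGB2BGR))
    t=M[(M[...,2]>.02)&(M[...,2]<.04)&(abs(M[...,0])<.13)&(abs(M[...,1])<.13)]
    t=t[t[:,2]>.026]
    A=np.c_[t[:,:2],np.ones(len(t))];k=np.linalg.lstsq(A,t[:,2],rcond=None)[0]
    print(n,"board top",len(t),t.mean(0),"slope",k,cv2.minAreaRect((t[:,:2]*1000).astype(np.float32)),t.min(0),t.max(0))
    M0=(cloud(dict(np.load(n+"0.npz")))-MT[:3,3])@MT[:3,:3]
    for q,X in(("0",M0),("F",M)):
        g=X[(X[...,2]>.225)&(X[...,2]<.26)&(X[...,1]>.15)&(X[...,1]<.3)&(abs(X[...,0])<.06)];print(" bottle cap",q,len(g),g.mean(0))
        g=X[(X[...,2]>.03)&(X[...,2]<.1)&(X[...,1]>.12)&(X[...,1]<.25)&(X[...,0]>.04)&(X[...,0]<.15)];print(" tumbler",q,len(g),g.mean(0))
E
```

```text
11.975 tcp mat [-0.1152  0.0009  0.2352] F [ 0.4212  0.0115 -0.3773] op 0.798419895228049 q [ 0.0747  0.4687 -0.9465  1.9055  0.4542  1.0012  0.2776]
red top 290 [ 0.0344 -0.1754  0.0401] [ 0.0237 -0.1895  0.0366] [ 0.0526 -0.1572  0.0421]
red 342 [[-0.0316 -0.1904  0.0015]
 [ 0.0374 -0.1703  0.0367]
 [ 0.0944 -0.0951  0.0416]]
top 170 [ 0.0414 -0.1754  0.0399]
scene board top 3054 [0.0123 0.0055 0.0303] slope [ 0.0014 -0.0014  0.0303] ((15.454025268554688, 1.0764541625976562), (201.12655639648438, 151.84413146972656), 89.78265380859375) [-0.0606 -0.0994  0.026 ] [0.0914 0.1018 0.0366]
 bottle cap 0 220 [-0.007   0.2205  0.2407]
 tumbler 0 561 [0.0998 0.2202 0.0635]
 bottle cap F 220 [-0.0071  0.2205  0.2407]
 tumbler F 561 [0.0997 0.2204 0.0634]
side board top 2743 [ 0.0192 -0.0167  0.0301] slope [-0.0022  0.0032  0.0301] ((17.115314483642578, -2.5720291137695312), (149.79795837402344, 201.00730895996094), 0.037306468933820724) [-0.0577 -0.1031  0.026 ] [0.0921 0.0979 0.0325]
 bottle cap 0 112 [0.0006 0.2065 0.2368]
 tumbler 0 767 [0.0905 0.1956 0.0672]
 bottle cap F 114 [0.0005 0.2067 0.2368]
 tumbler F 763 [0.0904 0.1958 0.0673]
```

View pics/sceneF.png

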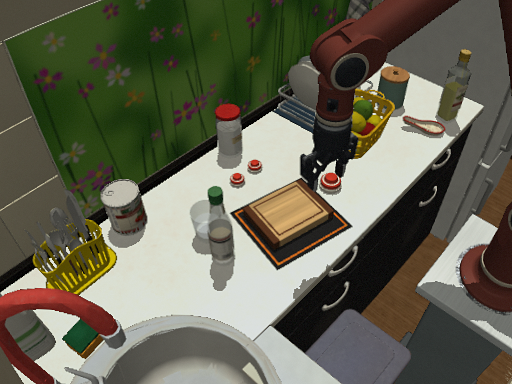

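```bash
python3 - <<'E'
from h import *
c=dict(np.load("sceneF.npz"));M=(cloud(c)-MT[:3,3])@MT[:3,:3]
m=M[(abs(M[...,0]-.04)<.05)&(M[...,1]<-.13)&(M[...,1]>-.23)&(M[...,2]>.039)&(M[...,2]<.05)];print(m.mean(0),len(m))
print(r.get_state()["dq"]);print(r.sign_off())
E
```

```text
[ 0.0376 -0.1691  0.0414] 74
[ 0.0011 -0.0037 -0.0039 -0.0039 -0.0016  0.0008 -0.0007]
the job is handed in; nothing more can be done
None
```

The timer is off the mat and upright, and the board lies flat on the mat with all four corners inside its edges. I handed the job in at about 12 s; no verdict is reported.

- **Timer:** I pushed the 43 mm timer, not the two smaller ones, off the mat's -y edge with half-open fingers. Its centre measured y ≈ -0.169 m from the scene camera and -0.175 m from the side camera, against the required -0.157 m. These readings differ by about 6 mm, but both pass.
- **Board:** I toppled it with both fingers near the top of its back face, and its foot showed no visible slide. It now lies at about x -0.06 to +0.09 and y -0.10 to +0.10 in the mat frame, with a slope below 0.004 rad.
- **Tumbler and bottle:** Their measured positions changed by less than 0.5 mm from the start.
- **Arm:** It is lifted clear with the fingers at about z 0.235 m, touching nothing. The wrist force read below 1 N at the last check.

No check failed.

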